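# Mesh the drive gear in the gearbox hub and hold it down

### The job

Lift the drive gear out of the offcut bin, turn it until its cross-shaped splined stem lines up with the cross slot in the gearbox hub, and slide it in and press it fully home against the ejector spring, until the toothed disc sits flat on the hub. Finish while still holding the gear pressed home, so that I can fit the retaining pin: do not let go. Keep the offcuts in the bin, and do not disturb the hex keys or the circuit board.

Things in the scene. Friction and masses are not known exactly. Their poses are not given: they have to be found in the camera images.
- gear: White plastic drive gear, 0.15 kg, 70 mm tall, standing on its stem in the bin. Origin: centre of the stem's underside, z up its axis. z 0-22 mm: cross-shaped stem; 22-32 mm: toothed disc 67 mm across; 32-70 mm: flat upright grip, 46 mm long along x, 14 mm thick along y (grip it across y).
- gear_flange (a point): On the gear's axis at the disc's underside, 22 mm above the gear's origin; axes as the gear's. The stem below it is two crossed vanes along the gear's x and y, each 34 mm long and 8 mm thick, the lowest 4 mm reduced to 30 x 5 mm as lead-in. It fits the hub in any of four quarter-turn positions.
- bin: Grey open offcut bin standing fixed on the bench, 200 x 200 mm, 40 mm high, walls and floor 5 mm thick. Origin: centre of its underside. The gear stands on its floor near the middle; two offcuts lie along its sides.
- gearbox: Grey gearbox fixed to the bench: foot 150 x 120 x 12 mm, housing 120 x 100 mm up to 56 mm high, a short steel shaft out of its own +x side. Origin: centre of its underside. The hub stands upright on the middle of its top.
- hub_mouth (a point): Centre of the steel hub's top face, 86 mm above the bench; z up, x and y along the arms of its cross slot. Hub round, 68 mm across, 30 mm tall; slot 30 mm deep, arms 37 mm end to end, 11 mm wide (1.5 mm play all round), square-edged. The hub turns only stiffly (0.25 N m). With the gear home, gear_flange coincides with this point.
- plunger (a joint): Spring ejector pin, 8 mm across, in the middle of the slot: 0 = up, its top 12 mm below the hub's top face; grows (m) as it is pushed down, about 0.010 with the gear fully home, end stop 0.014. Push needed: 3 N at first, 8 N at 0.010; it lifts the gear by itself if the gear is released.
- offcut_a: White plastic offcut strip 24 x 130 x 8 mm lying along the bin's own +x wall. Origin: centre of its underside.
- offcut_b: White plastic offcut strip 24 x 90 x 10 mm lying along the bin's own -x wall. Origin: centre of its underside.
- hexkeys: Black plastic holder 30 x 100 x 40 mm with five steel hex keys standing in it, about 106 mm high in all, loose on the red mat beyond the work. Origin: centre of its underside.
- board: Green circuit board 80 x 100 mm, 16 mm high over its parts, loose on the red mat. Origin: centre of its underside.
Not all that is in view belongs to the job. There is more than one size of the gear; the job needs the middle-sized.

How it is judged (in metres and radians):
On the way, in this order (a step that is already met when the one before it is completed fails the run):
1. the gear is lifted in the gripper clear above the bin's rim (height (world z) of gear above 0.055 m and contact force between the fingers and gear above 1 N), for 0.2 s.
2. the stem has entered the cross slot, upright (z of gear_flange in the frame of hub_mouth below 0.014 m and horizontal distance between gear_flange and hub_mouth below 0.005 m and angle between the z axis of gear and the z axis of hub_mouth, either way round below 0.12 rad), for 0.1 s.
At the end, for the whole second after the job is handed in: Through the last second the gear's disc sits within 2.5 mm of the hub's top face, centred within 4 mm and upright within 0.07 rad, the ejector pin is pressed down more than 7 mm, the gear is at rest and the fingers still hold it down (over 2 N of contact), and both offcuts are still in the bin (z of gear_flange in the frame of hub_mouth below 0.0025 m and horizontal distance between gear_flange and hub_mouth below 0.004 m and angle between the z axis of gear and the z axis of hub_mouth, either way round below 0.07 rad and value of joint plunger above 0.007 m and contact force between the fingers and gear above 2 N and linear speed of gear below 0.02 m/s and horizontal distance between each of offcut_a, offcut_b and bin below 0.12 m); the arm keeps its last pose, push and grip.
It fails at once if the hex key set was moved more than 30 mm (distance of hexkeys from where it was at the start of the episode above 0.03 m).
It fails at once if the circuit board was moved more than 30 mm (distance of board from where it was at the start of the episode above 0.03 m).
It also fails if it takes over 42 s, if anything falls off the work surface, if the arm or the gripper's body presses on something with over 40 N, if the wrist force passes 120 N, or if a joint passes its speed limit or range.

### The arm

A 6-joint arm with a two-finger parallel gripper is mounted at the origin on the work surface. World frame = base frame: x ahead of the robot, y to its left, z up, the work surface at z = 0. Lengths are in mm, angles in rad, forces in N, time in s.
With the tool pointing down it reaches from about 400 to 925 mm from the base axis. Payload 12.5 kg.
Tool frame: the origin (TCP) lies midway between the tips of the shut fingers; the grasp point (between the pads) lies 19 mm behind it (manip.hold_point_z is the distance from the TCP to the grasp point, in mm); z points along the fingers, x is the direction in which the jaws open and shut, and the axes are right-handed (so a half turn about z gives the same grasp; the last joint's range is limited). The gripper opens to 95 mm and grips with 3 to 60 N. Pads are 20 mm wide; open, the fingers measure 119 mm over their backs; the gripper's body (75 mm by 180 mm) begins 59 mm behind the grasp point.
Start: joints at [1.225, 0.491, 1.559, -0, 1.092, -0.106], TCP at [148.424, 607.138, 214.661] pointing down, gripper open.
Joint ranges: [-3.1, 3.1], [-0.84, 2.19], [0.05, 2.79], [-1.13, 4.28], [0.06, 2.93], [-2.69, 2.69]. Speed limits (rad/s): [2.22, 2.22, 2.79, 3.14, 3.14, 3.14].

### API

Orientations are given as a unit quaternion [w, x, y, z].
In Python, from station import manip gives the robot as it stands. The module is installed in compiled form; this text tells all that it offers.
- The arm moves only by the tool drive_tool, never from a script. Its argument "plan" is one flat list of numbers, 5 for each row, row after row: the shift along the tool's x, y, z in cm, then the turn about the tool's z in degrees, then the finger opening in cm, from 0 to 9.51. In form: [tx, ty, tz, roll, hand, tx, ty, tz, roll, hand, ...]. A call has exactly 5 rows; each row shifts and turns the commanded pose from where the row before left it, along the tool's axes as they then stand; what a row does not reach is not made up. A row lasts 1/10 s, in which the tool goes at most 50 mm and 8.59 degrees, less where a joint would pass 70% of its speed; a pose out of reach is approached as far as the arm can. A call with a gripper value outside its range is refused whole. The fingers move at their own pace and stop on an object; "squeeze" is the grip in N (left out, the last holds). Time passes only in rows, so rows that do not move let the fingers close, or fill a call up. It gives the time, the measured TCP pose, the force and the opening at its end, in the units of the state.
- manip.observe(): the state, without advancing time (a new reading comes with each control period).
- manip.read_camera(name): name is "side" or "top"; returns a dict with "image" (400x640x3 uint8, blue, green, red), "z_map" (400x640 float32, mm along the optical axis (not along the pixel's ray), 0 where there is no reading), "mtx" (3x3 intrinsics, pixels), "R" (3x3) and "t" (3): a world point X has camera coordinates R X + t. Camera axes: x right, y down, z forward; pixel columns grow to the right and rows downward; lengths in mm; the calibration is good to about 2 mm. A picture is of the moment at which its call begins.
- manip.sign_off(): hands the job in, once; it reports no verdict.
Trained networks look in a picture, given as the dict that the camera call returned (one of the last four; its "shot" number tells which), for a name from the list of things; names that differ only in an ending like _2 or _b are one class to them, and where a whole thing is asked for, a point or a joint stands for the part that bears it (a point fixed in the world has none). Each returns a list of dicts, best first, with "confidence" (0 to 1); they miss things now and then, are a little off and sometimes report something else, mostly with a low value. They report only what shows in the picture. A call takes as long as a camera call. They do not tell look-alikes from the thing itself.
- manip.outline_of(target, picture): "mask" (400x640 bool, what is visible of it) and "pixel" ([column, row] in pixels, amid what is visible of it).
The state is a dict: "time_s": time; "joint_positions": joint angles; "dq": joint speeds; "joint_efforts": joint torques, N m; "tcp_pos": TCP position; "tool_rot": TCP orientation; "force": force on the tool from outside, world axes, zero at the start; "torque": the same for the moment, N m; "finger_gap": opening from 0.0 (shut) to 1.0 (fully open).
Only numpy, scipy, OpenCV 4.12 (cv2) and the standard library are available. Lean on these libraries where they do the work, as an engineer would, in place of code of your own. Each camera call takes 0.05 s, during which the arm holds its last target.

## Working session

There is one attempt and no reset: what is moved stays moved. The work goes in short steps, Python scripts to look and compute and a tool call to move; the robot and the scene stay as the last step left them, time stands still between calls to the robot, and variables do not carry over. Pictures are saved under pics/ and viewed, and the job is handed in when it is done.

Besides the shell and the picture viewer there is one more tool, called after "Request:" in YAML: its name, and indented under it one key for each argument. drive_tool: Moves the arm, as the interface text tells. Its arguments: {"type":"object","properties":{"plan":{"type":"array","items":{"type":"number"}},"squeeze":{"type":"number"}},"required":["plan"]}

```bash
mkdir -p pics
cat > h.py <<'E'
import numpy as np, cv2
from station import manip
def shot(n,f):
    p=manip.read_camera(n); cv2.imwrite('pics/'+f,p['image']); return p
def pts(p,mask):
    v,u=np.nonzero(mask&(p['z_map']>0)); z=p['z_map'][v,u]
    K=p['mtx']; c=np.stack([(u-K[0,2])*z/K[0,0],(v-K[1,2])*z/K[1,1],z])
    return (p['R'].T@(c-np.array(p['t']).reshape(3,1))).T, u, v
E
python3 - <<'E'
from h import *
import pickle
for n in('top','side'):
    p=shot(n,n+'0.png'); pickle.dump(p,open(n+'0.pkl','wb'))
    for t in ('gear','gearbox','bin','offcut_a','hexkeys','board'):
        for d in manip.outline_of(t,p):
            w,u,v=pts(p,d['mask']); print(n,t,round(d['confidence'],2),np.round(d['pixel']),len(w),np.round(np.median(w,0)),np.round(w.min(0)),np.round(w.max(0)))
s=manip.observe(); print(s['time_s'],s['tcp_pos'],s['tool_rot'],s['force'],s['finger_gap'])
E
```

```text
top gear 0.81 [428. 314.] 1000 [ 311. -332.   47.] [ 265. -393.   -7.] [ 357. -290.  106.]
top gear 0.79 [372. 302.] 284 [ 329. -193.   26.] [ 305. -222.   -5.] [ 353. -169.   62.]
top gear 0.67 [401. 248.] 441 [ 486. -258.   39.] [ 458. -298.   -2.] [ 525. -229.   81.]
top gearbox 0.64 [229. 205.] 2383 [558. 221.  55.] [481. 153.  -6.] [666. 306.  92.]
top bin 0.58 [388. 240.] 4569 [ 501. -256.    7.] [ 389. -374.   -6.] [ 614. -153.   48.]
top offcut_a 0.89 [405. 212.] 396 [ 574. -276.   13.] [ 561. -339.    5.] [ 588. -213.   21.]
top offcut_a 0.61 [398. 267.] 271 [ 428. -252.   16.] [ 415. -294.    7.] [ 441. -206.   23.]
top hexkeys 0.94 [367. 135.] 468 [ 783. -151.   42.] [ 764. -202.    3.] [ 823. -103.  112.]
top board 0.87 [281. 126.] 935 [804.  95.   8.] [759.  40.  -2.] [853. 149.  22.]
side gear 0.69 [295. 328.] 1975 [ 304. -350.   46.] [ 267. -383.   -2.] [ 381. -254.  101.]
side gear 0.67 [409. 215.] 702 [ 784. -153.   37.] [ 764. -207.   -2.] [936.  -8. 109.]
side gear 0.56 [270. 290.] 475 [ 326. -199.   26.] [ 305. -219.   -3.] [ 370. -138.   56.]
side gearbox 0.69 [275. 185.] 1497 [549. 198.  44.] [482. 151.  -1.] [681. 393.  89.]
side bin 0.55 [360. 286.] 5853 [ 496. -278.   12.] [ 391. -372.   -2.] [ 650. -109.   76.]
side offcut_a 0.82 [381. 276.] 423 [ 574. -275.   13.] [ 562. -335.    3.] [ 592. -201.   17.]
side offcut_a 0.64 [325. 291.] 278 [ 433. -252.   15.] [ 408. -297.    4.] [ 453. -196.   41.]
side hexkeys 0.74 [410. 216.] 609 [ 782. -159.   38.] [ 764. -207.    2.] [876. -55. 108.]
side board 0.75 [359. 183.] 406 [808.  90.   8.] [762.  41.   2.] [867. 152.  21.]
side board 0.33 [350. 275.] 709 [ 483. -269.   39.] [ 457. -296.    5.] [ 551. -181.   78.]
0.7 [148.44737338 607.13646748 214.68893896] [-3.72973712e-05  7.86628312e-01  6.17426833e-01  5.43935521e-05] [-0.07799354 -0.47730467 -0.6157773 ] 1.0008850226823747
```

View pics/top0.png

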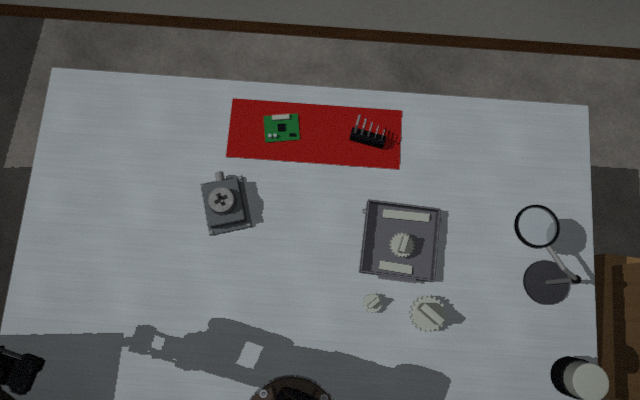

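View pics/side0.png

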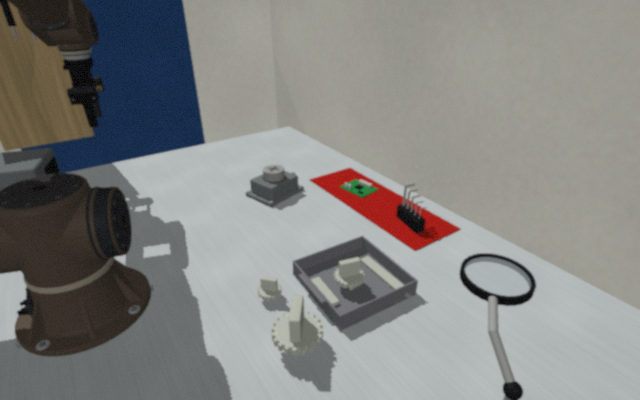

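Run:
```python
from h import *
import pickle
p=pickle.load(open('top0.pkl','rb'));q=pickle.load(open('side0.pkl','rb'))
a=cv2.resize(p['image'][215:285,360:440],None,fx=5,fy=5,interpolation=2)
b=cv2.resize(p['image'][170:240,190:270],None,fx=5,fy=5,interpolation=2)
c=cv2.resize(q['image'][240:310,310:390],None,fx=5,fy=5,interpolation=2)
d=cv2.resize(q['image'][150:220,235:315],None,fx=5,fy=5,interpolation=2)
im=np.vstack([np.hstack([a,b]),np.hstack([c,d])]);im=cv2.resize(im,(680,595))
cv2.imwrite('pics/crop.png',im)
print(p['mtx'],-p['R'].T@p['t'],-q['R'].T@q['t'])
```

```text
[[499.09306319   0.         317.21288054]
 [  0.         499.09306319 202.2752503 ]
 [  0.           0.           1.        ]] [ 314.13226616  -39.12776994 1382.22259808] [  69.29141722 -773.05571823  589.64175636]
```

View pics/crop.png

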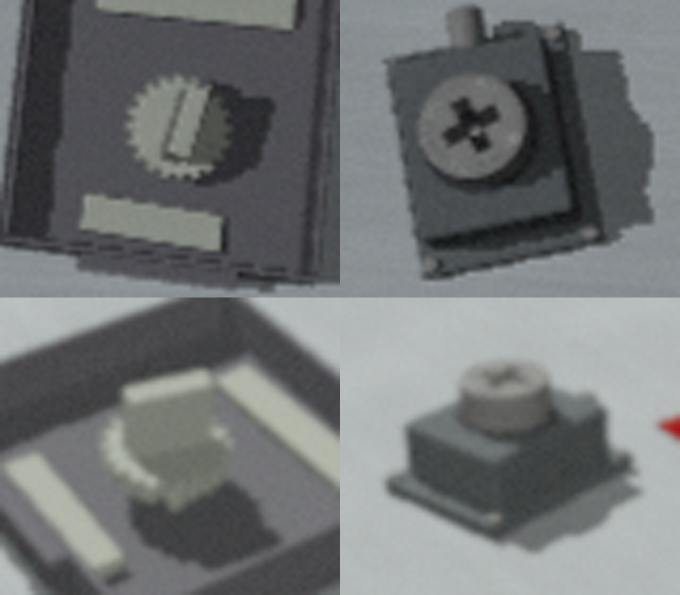

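Three gear look-alikes show in the top view: a large one at (428,314) about 90 mm across, a small one at (372,302) about 48 mm, and one at (401,248), about 67 mm across and standing in the bin between the offcuts. The last fits the description (middle-sized, in the bin), and the enlarged crop confirms it. The hub is at (222,200), with its cross slot turned relative to the housing. Next I measure both.

```bash
cat >> h.py <<'E'
def rect(p,c,z,half=45,s=8):
    # rectify image onto world plane z; returns img with px: col=(x-c0+half)*s, row=(y-c1+half)*s
    n=int(2*half*s); g=(np.arange(n)+.5)/s-half
    X,Y=np.meshgrid(c[0]+g,c[1]+g); W=np.stack([X.ravel(),Y.ravel(),np.full(X.size,z)])
    C=p['R']@W+np.array(p['t']).reshape(3,1); uv=(p['mtx']@C); uv=uv[:2]/uv[2]
    m=uv.reshape(2,n,n).astype(np.float32)
    return cv2.remap(p['image'],m[0],m[1],cv2.INTER_CUBIC)
E
cat > m0.py <<'E'
from h import *
import pickle
P={n:pickle.load(open(n+'0.pkl','rb')) for n in('top','side')}
full=np.ones((400,640),bool); tiles=[]
for n,p in P.items():
    w,u,v=pts(p,full)
    k=(np.abs(w[:,0]-486)<50)&(np.abs(w[:,1]+265)<50)&(w[:,2]>62)&(w[:,2]<90)
    r=cv2.minAreaRect(w[k][:,:2].astype(np.float32)); print(n,'grip',k.sum(),np.median(w[k],0),w[k].mean(0),r)
    k=(np.abs(w[:,0]-486)<50)&(np.abs(w[:,1]+265)<50)&(w[:,2]>68)&(w[:,2]<90)
    r=cv2.minAreaRect(w[k][:,:2].astype(np.float32)); print(n,'gript',k.sum(),w[k].mean(0),r)
    k=(np.abs(w[:,0]-555)<60)&(np.abs(w[:,1]-220)<60)&(w[:,2]>79)&(w[:,2]<100)
    r=cv2.minEnclosingCircle(w[k][:,:2].astype(np.float32)); print(n,'hub',k.sum(),np.median(w[k],0),r)
    tiles.append(np.hstack([rect(p,(556,222),86,45,4),rect(p,(486,-258),75,45,4)]))
cv2.imwrite('pics/rect0.png',cv2.resize(np.vstack(tiles),(600,600)))
E
python3 m0.py
```

```text
top grip 105 [ 487.53710759 -260.766008     74.15406544] [ 487.31931354 -260.89577704   74.46377997] ((487.6275939941406, -261.70220947265625), (14.498139381408691, 45.98481750488281), 74.90009307861328)
top gript 99 [ 487.78523786 -261.19029631   74.96212528] ((487.655029296875, -261.8190612792969), (14.424370765686035, 45.857967376708984), 76.00537109375)
top hub 420 [565.42295443 229.55724362  85.79273366] ((566.3477783203125, 229.49725341796875), 34.40552520751953)
side grip 184 [ 487.04751413 -265.16698397   73.01815258] [ 487.65105651 -264.43233221   71.36679699] ((489.8592834472656, -262.51312255859375), (16.019424438476562, 46.20478439331055), 72.71656799316406)
side gript 137 [ 487.74105722 -263.71393363   73.58795925] ((489.5716857910156, -262.4236755371094), (16.019424438476562, 45.60251235961914), 72.71656799316406)
side hub 185 [567.79733272 225.43928027  85.68563032] ((570.9468994140625, 229.27780151367188), 36.35410690307617)
```

View pics/rect0.png

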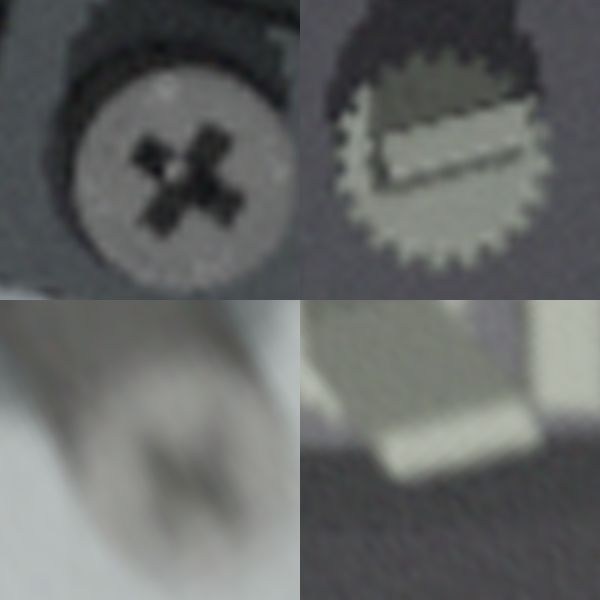

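```bash
cat >> h.py <<'E'
from scipy.optimize import differential_evolution as DE, minimize
from scipy.ndimage import gaussian_filter
def sampler(p,z):
    g=cv2.cvtColor(p['image'],cv2.COLOR_BGR2GRAY).astype(np.float32)
    def f(XY):
        W=np.column_stack([XY,np.full(len(XY),z)]).T
        C=p['R']@W+np.array(p['t']).reshape(3,1); uv=p['mtx']@C; uv=(uv[:2]/uv[2]).astype(np.float32)
        return cv2.remap(g,uv[0][None],uv[1][None],cv2.INTER_LINEAR)[0]
    return f
def rotm(a): c,s=np.cos(a),np.sin(a); return np.array([[c,-s],[s,c]])
def fit(p,z,c0,a0,tmpl,half,da=.8,dc=10,blur=1.2,maskf=None):
    # tmpl(XYlocal)->values ; maximise correlation
    g=np.arange(-half,half+.1,1.0); X,Y=np.meshgrid(g,g); L=np.column_stack([X.ravel(),Y.ravel()])
    T=tmpl(L).reshape(X.shape); T=gaussian_filter(T.astype(float),blur).ravel(); k=np.ones(len(L),bool) if maskf is None else maskf(L)
    f=sampler(p,z)
    def cost(q): return -np.corrcoef(f(L[k]@rotm(q[2]).T+q[:2]),T[k])[0,1]
    r=DE(cost,[(c0[0]-dc,c0[0]+dc),(c0[1]-dc,c0[1]+dc),(a0-da,a0+da)],seed=1,tol=1e-6)
    return r.x[:2],np.degrees(r.x[2]),-r.fun
def cross(L): x,y=abs(L).T; return np.where(((x<18.5)&(y<5.5))|((y<18.5)&(x<5.5)),0,1.)
def disc(L): return (np.hypot(*L.T)<34)*1.
def hubt(L): return disc(L)*(.4+.6*cross(L))
def bar(L): x,y=abs(L).T; return ((x<23)&(y<7))*1.
E
python3 - <<'E'
from h import *
import pickle
p=pickle.load(open('top0.pkl','rb'));q=pickle.load(open('side0.pkl','rb'))
nc=lambda L:(np.hypot(*L.T)<33)&(np.hypot(*L.T)>5)
for b in (1,2): print('hub cross',fit(p,86,(566,229),0.5,cross,34,blur=b,maskf=nc))
print('hub',fit(p,86,(566,229),0.5,hubt,40))
print('hub side',fit(q,86,(566,229),0.5,hubt,40,blur=2))
for z,n in((75,'d'),): print('bar',fit(p,75,(488,-262),-.26,bar,28,da=.4),fit(q,75,(488,-262),-.26,bar,28,da=.4))
# gear disc via depth z~27-40
w,u,v=pts(p,np.ones((400,640),bool))
k=(np.abs(w[:,0]-488)<45)&(np.abs(w[:,1]+262)<45)&(w[:,2]>30)&(w[:,2]<46)
print(k.sum(),cv2.minEnclosingCircle(w[k][:,:2].astype(np.float32)),np.median(w[k][:,2]))
# bin pose: rim
k=(np.abs(w[:,0]-500)<130)&(np.abs(w[:,1]+260)<130)&(w[:,2]>34)&(w[:,2]<46)&(np.hypot(w[:,0]-488,w[:,1]+262)>60)
print(cv2.minAreaRect(w[k][:,:2].astype(np.float32)))
from scipy.spatial.transform import Rotation as R
t=manip.observe()['tool_rot'];print(R.from_quat(np.roll(t,-1)).as_matrix().round(3),manip.hold_point_z)
E
```

```text
hub cross (array([567.10625218, 231.31202447]), np.float64(33.959257797060836), np.float64(0.9364960724575032))
hub cross (array([567.1153141 , 231.37314948]), np.float64(33.91568704000962), np.float64(0.9400056290577348))
hub (array([567.58096474, 231.50658612]), np.float64(27.138013886541366), np.float64(0.744586442928808))
hub side (array([556.00420473, 229.00008976]), np.float64(-10.7602149372618), np.float64(-0.08534528137017484))
bar (array([ 490.49898732, -261.09179266]), np.float64(-12.611687488946082), np.float64(0.4391584008890268)) (array([ 487.64650557, -262.01070139]), np.float64(-15.594770887976454), np.float64(0.7321395857961327))
319 ((487.90313720703125, -262.0059814453125), 33.913063049316406) 37.38069106560888
((496.91754150390625, -257.8597106933594), (201.21153259277344, 211.6717071533203), 86.9217758178711)
[[ 0.238  0.971  0.   ]
 [ 0.971 -0.238  0.   ]
 [ 0.     0.    -1.   ]] 18.8
```

Request:
drive_tool:
  plan: [-3.28,3.7,0,0,9.5,-3.28,3.7,0,0,9.5,-3.28,3.7,0,0,9.5,-3.28,3.7,0,0,9.5,-3.28,3.7,0,0,9.5]

```text
time_s: 1.2
tcp_pos: [289.9, 402.2, 214.8]
tool_rot: [-0.0, 0.786, 0.618, 0.0]
force: [0.7, -0.4, 1.0]
finger_gap: 1.001
```

Request:
drive_tool:
  plan: [-3.28,3.7,0,0,9.5,-3.28,3.7,0,0,9.5,-3.28,3.7,0,0,9.5,-3.28,3.7,0,0,9.5,-3.28,3.7,0,1.2,9.5]

```text
time_s: 1.7
tcp_pos: [430.8, 198.8, 214.9]
tool_rot: [0.0, 0.793, 0.609, 0.0]
force: [0.4, 0.3, 0.3]
finger_gap: 1.001
```

```bash
cat > st.py <<'E'
from h import *
from scipy.spatial.transform import Rotation as R
import sys
s=manip.observe(); M=R.from_quat(np.roll(s['tool_rot'],-1)).as_matrix()
print('t',s['time_s'],'tcp',s['tcp_pos'].round(1),'xang',np.degrees(np.arctan2(M[1,0],M[0,0])).round(2),'zax',M[:,2].round(3),'F',np.round(s['force'],1),'T',np.round(s['torque'],2),'gap',round(s['finger_gap']*95.1,1),'j6',s['joint_positions'][5])
if len(sys.argv)>3:
    d=np.array(list(map(float,sys.argv[1:4])))-s['tcp_pos']; print('tool shift cm',(M.T@d/10).round(2))
E
python3 st.py 488 -262 120
```

```text
t 1.7 tcp [430.8 198.8 214.9] xang 75.05 zax [ 0.001  0.    -1.   ] F [0.4 0.3 0.3] T [ 0.03 -0.01  0.01] gap 95.2 j6 -1.0170460050494652
tool shift cm [-43.05  17.4    9.48]
```

Request:
drive_tool:
  plan: [-4.3,1.74,0.9,0,9.5,-4.3,1.74,0.9,0,9.5,-4.3,1.74,0.9,0,9.5,-4.3,1.74,0.9,0,9.5,-4.3,1.74,0.9,0,9.5]

```text
time_s: 2.2
tcp_pos: [458.6, -31.5, 169.5]
tool_rot: [0.0, 0.793, 0.609, 0.0]
force: [0.4, 0.8, 0.3]
finger_gap: 0.997
```

Request:
drive_tool:
  plan: [-4.3,1.74,0.9,0,9.5,-4.3,1.74,0.9,0,9.5,-4.3,1.74,0.9,0,9.5,-4.3,1.74,0.9,0,9.5,-4.3,1.74,0.9,0,9.5]

```text
time_s: 2.7
tcp_pos: [487.2, -261.8, 124.3]
tool_rot: [0.0, 0.793, 0.609, 0.0]
force: [0.3, 1.2, 0.5]
finger_gap: 0.997
```

```bash
python3 st.py 488 -262 43
```

```text
t 2.7 tcp [ 487.2 -261.8  124.3] xang 75.04 zax [ 0. -0. -1.] F [0.3 1.2 0.5] T [ 0.03 -0.03 -0.01] gap 94.8 j6 -1.9225196135608205
tool shift cm [0.   0.08 8.13]
```

Request:
drive_tool:
  plan: [0,0.08,2.5,0,6,0,0,2.5,0,6,0,0,2,0,6,0,0,1.1,0,6,0,0,0,0,6]

```text
time_s: 3.2
tcp_pos: [487.6, -259.6, 42.6]
tool_rot: [-0.001, 0.793, 0.609, -0.0]
force: [-0.1, -0.1, -0.6]
finger_gap: 0.657
```

```bash
python3 st.py; python3 -c "
from h import *
p=shot('side','s1.png');q=shot('top','t1.png')
a=cv2.resize(p['image'][180:340,270:430],(400,400),interpolation=2);b=cv2.resize(q['image'][170:290,340:460],(400,400),interpolation=2)
cv2.imwrite('pics/c1.png',np.hstack([a,b]))"
```

```text
t 3.2 tcp [ 487.6 -259.6   42.6] xang 75.06 zax [-0.002  0.001 -1.   ] F [-0.1 -0.1 -0.6] T [ 0.01 -0.01  0.02] gap 62.5 j6 -1.9190138624538968
```

View pics/c1.png

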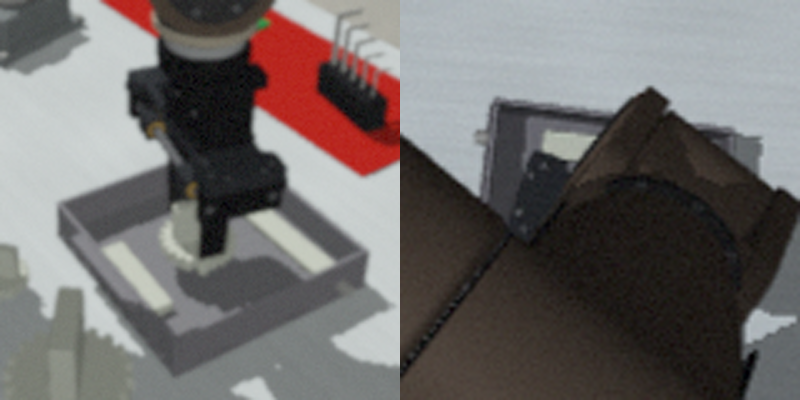

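The fingers straddle the grip (left tile at about (190,225)), above the disc and clear of both offcuts. I'll correct about 2 mm and close.

Request:
drive_tool:
  plan: [-0.2,0,0,0,3,0,0,0,0,1,0,0,0,0,0.5,0,0,0,0,0.5,0,0,0,0,0.5]
  squeeze: 45

```text
time_s: 3.8
tcp_pos: [487.5, -261.8, 43.8]
tool_rot: [0.0, 0.793, 0.609, 0.0]
force: [-0.5, -1.4, -0.3]
finger_gap: 0.267
```

```bash
python3 st.py
```

```text
t 3.8 tcp [ 487.5 -261.8   43.8] xang 75.06 zax [ 0. -0. -1.] F [-0.5 -1.4 -0.3] T [0.02 0.06 0.01] gap 25.4 j6 -1.9224711213978285
```

Request:
drive_tool:
  plan: [0,0,0,0,0.5,0,0,0,0,0.5,0,0,0,0,0.5,0,0,0,0,0.5,0,0,0,0,0.5]

```text
time_s: 4.3
tcp_pos: [487.5, -261.8, 43.6]
tool_rot: [-0.0, 0.793, 0.609, 0.0]
force: [0.9, 0.8, 0.6]
finger_gap: 0.14
```

```bash
python3 st.py
```

```text
t 4.3 tcp [ 487.5 -261.8   43.6] xang 75.06 zax [ 0.  0. -1.] F [0.9 0.8 0.6] T [ 0.12  0.02 -0.02] gap 13.3 j6 -1.9224909094273084
```

Request:
drive_tool:
  plan: [0,0,-1.5,0,0.5,0,0,-2,0,0.5,0,0,-3,0,0.5,0,0,-3.5,0,0.5,0,0,-2,0,0.5]

```text
time_s: 4.8
tcp_pos: [487.8, -262.1, 165.8]
tool_rot: [0.001, 0.793, 0.609, 0.0]
force: [0.7, 0.0, -2.6]
finger_gap: 0.148
```

```bash
python3 st.py 540 180 165;  python3 -c "
from h import *
p=shot('side','s2.png');q=shot('top','t2.png')
a=cv2.resize(p['image'][140:300,270:430],(400,400),interpolation=2);b=cv2.resize(q['image'][170:290,340:460],(400,400),interpolation=2)
cv2.imwrite('pics/c2.png',np.hstack([a,b]))"
```

```text
t 4.8 tcp [ 487.8 -262.1  165.8] xang 75.07 zax [ 0.002 -0.001 -1.   ] F [ 0.7  0.  -2.6] T [ 0.02 -0.04  0.02] gap 14.1 j6 -1.922463385985081
tool shift cm [ 4.406e+01 -6.350e+00  4.000e-02]
```

View pics/c2.png

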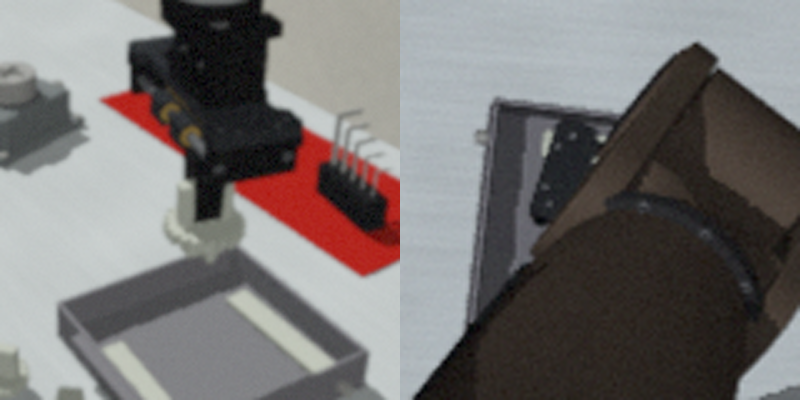

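The gear is held and clear of the rim, seen at about (205,230) in the left tile. Both offcuts are still in the bin. Next I carry it toward the hub.

Request:
drive_tool:
  plan: [3,-0.4,0,0,0.5,4.4,-0.6,0,0,0.5,4.6,-0.7,0,0,0.5,4.6,-0.7,0,0,0.5,4.6,-0.7,0,0,0.5]

```text
time_s: 5.4
tcp_pos: [511.5, -47.2, 162.2]
tool_rot: [-0.001, 0.793, 0.609, -0.001]
force: [0.1, -0.3, -0.2]
finger_gap: 0.147
```

Request:
drive_tool:
  plan: [4.6,-0.7,0,0,0.5,4.6,-0.7,0,0,0.5,4.6,-0.7,0,0,0.5,4,-0.6,0,0,0.5,2.5,-0.3,0,0,0.5]

```text
time_s: 5.9
tcp_pos: [534.8, 157.5, 162.0]
tool_rot: [-0.001, 0.792, 0.61, -0.001]
force: [0.8, -0.4, -0.7]
finger_gap: 0.145
```

Request:
drive_tool:
  plan: [0,0,0,8,0.5,0,0,0,8.5,0.5,0,0,0,8.5,0.5,0,0,0,8.5,0.5,0,0,0,7.5,0.5]

```text
time_s: 6.4
tcp_pos: [534.9, 154.8, 162.0]
tool_rot: [-0.0, 0.957, 0.29, -0.001]
force: [0.3, 0.2, -1.1]
finger_gap: 0.148
```

```bash
python3 st.py 567 230.5 150; python3 -c "
from h import *
p=shot('side','s3.png');q=shot('top','t3.png')
a=cv2.resize(p['image'][80:240,200:360],(400,400),interpolation=2);b=cv2.resize(q['image'][150:270,170:290],(400,400),interpolation=2)
cv2.imwrite('pics/c3.png',np.hstack([a,b]))"
```

```text
t 6.4 tcp [534.9 154.8 162. ] xang 33.72 zax [-0.002 -0.    -1.   ] F [ 0.3  0.2 -1.1] T [-0.06  0.04 -0.02] gap 14.0 j6 -0.4255023317606842
tool shift cm [ 6.87 -4.51  1.19]
```

View pics/c3.png

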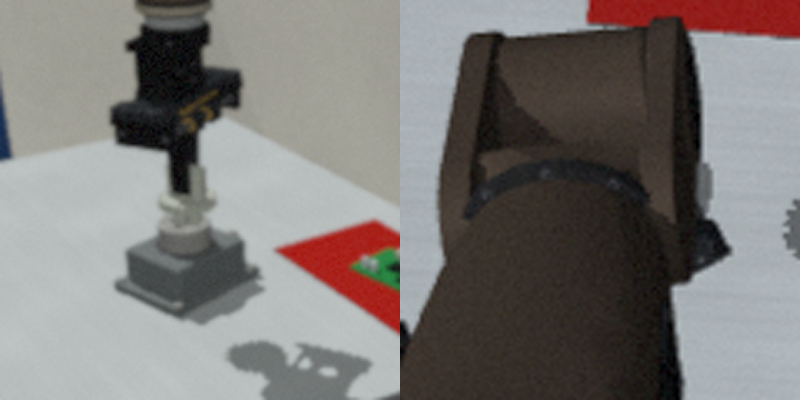

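Request:
drive_tool:
  plan: [3.4,-2.25,0.5,0.2,0.5,3.4,-2.25,0.5,0,0.5,0,0,0,0,0.5,0,0,0,0,0.5,0,0,0,0,0.5]

```text
time_s: 7.0
tcp_pos: [566.2, 229.6, 153.0]
tool_rot: [0.0, 0.956, 0.292, -0.001]
force: [-0.8, -0.1, -1.6]
finger_gap: 0.143
```

```bash
python3 st.py 567 230.7 150; python3 -c "
from h import *
import pickle
p=shot('side','s4.png');pickle.dump(p,open('s4.pkl','wb'))
a=cv2.resize(p['image'][110:210,230:330],(600,600),interpolation=2)
cv2.imwrite('pics/c4.png',a)
w,u,v=pts(p,np.ones((400,640),bool))
s=manip.observe();t=s['tcp_pos']
k=(np.hypot(w[:,0]-t[0],w[:,1]-t[1])<50)
for z0 in range(78,165,4):
    m=k&(w[:,2]>=z0)&(w[:,2]<z0+4)
    if m.sum()>3: print(z0,m.sum(),'u',u[m].min(),u[m].max(),'v',v[m].min(),v[m].max(),'x',w[m][:,0].min().round(1),w[m][:,0].max().round(1),'y',w[m][:,1].min().round(1),w[m][:,1].max().round(1))
"
```

```text
t 7.0 tcp [566.2 229.6 153. ] xang 33.96 zax [-0.001 -0.    -1.   ] F [-0.8 -0.1 -1.6] T [-0.16  0.03 -0.06] gap 13.6 j6 -0.3155241780586995
tool shift cm [ 0.13 -0.05  0.3 ]
78 35 u 265 284 v 167 175 x 534.4 595.5 y 194.2 249.5
82 80 u 263 284 v 164 174 x 535.7 603.7 y 195.7 265.0
86 79 u 264 283 v 164 172 x 539.5 599.1 y 193.4 258.3
114 5 u 269 277 v 159 161 x 559.4 576.6 y 216.0 236.4
118 9 u 268 278 v 158 161 x 554.9 580.7 y 214.2 240.2
122 13 u 269 278 v 158 160 x 553.7 578.6 y 209.1 232.8
126 8 u 270 276 v 157 158 x 553.7 572.3 y 211.6 218.7
134 7 u 263 283 v 154 157 x 534.8 592.6 y 192.1 225.2
138 26 u 262 283 v 153 157 x 534.9 592.0 y 191.7 235.6
142 45 u 262 283 v 149 156 x 535.7 599.2 y 192.8 251.9
146 73 u 263 283 v 148 155 x 535.4 599.7 y 193.8 255.2
150 11 u 265 279 v 148 151 x 552.4 581.4 y 205.5 244.1
154 18 u 266 279 v 148 150 x 552.2 579.8 y 204.4 236.6
158 18 u 265 279 v 146 149 x 550.3 581.5 y 205.0 239.2
162 19 u 265 279 v 145 147 x 552.4 582.2 y 204.4 243.2
```

View pics/c4.png

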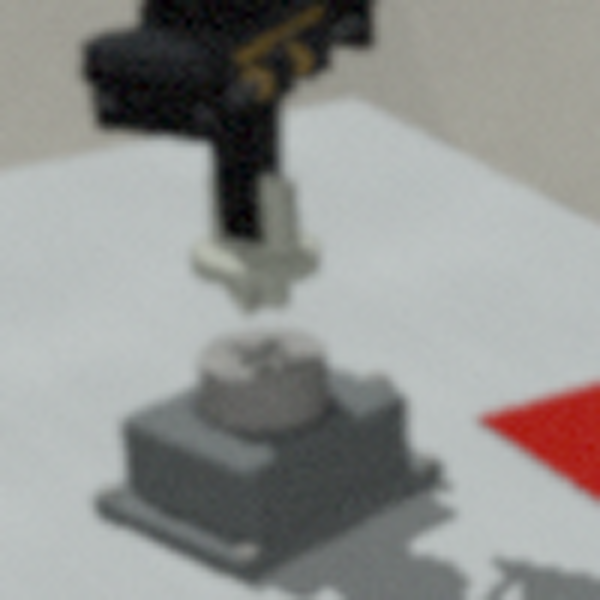

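Run:
```python
from h import *
import pickle
p=pickle.load(open('s4.pkl','rb')); g=cv2.cvtColor(p['image'],cv2.COLOR_BGR2GRAY).astype(int)
def pr(X): c=p['R']@np.array(X,float)+np.array(p['t']).ravel(); u=p['mtx']@c; return u[:2]/u[2],c[2]
print('mtx',p['mtx'][0],p['R'].round(3))
for n,X in (('gear',(566.2,229.6,141)),('hubtop',(567,230.7,86)),('hubmid',(567,230.7,72))): print(n,pr(X))
# model silhouettes extents of circles
for n,c,r,z in(('disc',(566.2,229.6),33.5,146),('disclow',(566.2,229.6),33.5,136),('hubtop',(567,230.7),34,86),('hubbot',(567,230.7),34,60)):
    a=np.linspace(0,6.283,721); U=np.array([pr((c[0]+r*np.cos(t),c[1]+r*np.sin(t),z))[0] for t in a]); print(n,'u',U[:,0].min().round(2),U[:,0].max().round(2),'v',U[:,1].min().round(2),U[:,1].max().round(2))
for v in list(range(148,160))+list(range(163,184)): print(v,g[v,256:294])
```

```text
mtx [386.17224297   0.         322.10629171] [[ 0.826 -0.564 -0.   ]
 [-0.277 -0.405 -0.872]
 [ 0.492  0.72  -0.49 ]]
gear (array([271.49415473, 152.25482157]), np.float64(1185.853650643196))
hubtop (array([272.68173001, 168.44080604]), np.float64(1213.9936587922264))
hubmid (array([272.9599344 , 172.48817002]), np.float64(1220.8549103256341))
disc u 260.35 282.36 v 146.73 154.93
disclow u 260.61 282.53 v 149.72 158.03
hubtop u 261.77 283.54 v 164.06 173.04
hubbot u 262.4 283.94 v 171.41 180.66
148 [190 189 190 191 191 190 190 187 174 140 105  62  27  13  20  11  34  65
 105 121 125 123 118 137 163 180 185 186 186 188 189 189 188 189 190 190
 189 188]
149 [189 189 191 190 191 190 187 182 171 144 114  83  67  52  46  39  41  67
 103 123 124 121 115 132 158 173 177 183 187 188 189 189 190 189 189 190
 189 191]
150 [190 189 189 191 190 188 183 180 173 154 131 114 102  95  87  77  77  86
 106 122 125 120 120 129 156 170 170 178 186 190 189 191 190 190 191 190
 190 190]
151 [189 189 192 189 188 181 175 181 180 172 157 138 125 112 102 100 102 108
 117 122 124 123 118 121 135 149 160 171 18
[... 3979 characters left out ...]
91  90  81  73  63  58  64  67  71  79  91  91  83
  78  76]
180 [121 121 119 118 120 117 115 108  95  89  85  93  96  93  96  95  96  96
  93  94  93  91  88  84  75  69  65  60  64  69  70  71  75  78  76  76
  73  71]
181 [117 118 119 119 120 120 120 114 108  99  96  90  84  84  81  86  89  82
  81  82  81  78  72  67  67  64  62  64  69  65  68  71  68  70  71  70
  67  68]
182 [105 109 116 121 120 121 120 121 116 116 114 103  96  83  77  72  73  73
  68  67  66  67  69  61  63  68  69  69  71  69  65  71  69  66  70  67
  68  69]
183 [ 91  98 105 109 113 115 117 121 120 118 117 117 114 107  93  84  77  75
  76  66  64  65  68  68  70  72  69  71  70  68  69  68  67  67  67  68
  68  70]
```

Run:
```python
from h import *
import pickle
p=pickle.load(open('top0.pkl','rb')); f=sampler(p,86)
# radial edge: outward from centre, max |gradient| between r 29..40, then robust circle fit
from scipy.optimize import least_squares
c=np.array([567,230.7])
for it in range(3):
    P=[];rr=np.arange(28,41,.25)
    for a in np.radians(np.arange(0,360,5)):
        d=np.array([np.cos(a),np.sin(a)]); I=gaussian_filter(f(c+rr[:,None]*d),3); g=np.gradient(I); i=np.argmin(g)
        if 2<i<len(rr)-3 and g[i]<-2: P.append(c+rr[i]*d)
    P=np.array(P); r=least_squares(lambda q:np.hypot(P[:,0]-q[0],P[:,1]-q[1])-q[2],[*c,34],loss='soft_l1',f_scale=.5); c=r.x[:2]; print(len(P),r.x)
    r=least_squares(lambda q:np.hypot(P[:,0]-q[0],P[:,1]-q[1])-34,[*c],loss='soft_l1',f_scale=.5);print(r.x)
# depth based centroid of hub top incl. filled hull
w,u,v=pts(p,np.ones((400,640),bool)); k=(np.hypot(w[:,0]-567,w[:,1]-230)<45)&(w[:,2]>78)&(w[:,2]<95)
m=np.zeros((400,640),np.uint8); m[v[k],u[k]]=1
h=cv2.convexHull(np.argwhere(m)[:,::-1].astype(np.int32)); m2=cv2.fillConvexPoly(m.copy(),h,1); vv,uu=np.nonzero(m2)
K=p['mtx'];ray=p['R'].T@np.linalg.solve(K,np.array([uu.mean(),vv.mean(),1]));C=-p['R'].T@np.array(p['t']).ravel();print('hull centroid',C+ray*(86-C[2])/ray[2],m2.sum())
```

```text
44 [566.84821818 230.82495188  33.32037142]
[567.43702577 231.35925877]
45 [566.87014559 230.80194678  33.29736576]
[567.47220728 231.32597193]
45 [566.85335069 230.81403473  33.30973645]
[567.43688229 231.34783528]
hull centroid [565.57425314 229.33270693  86.        ] 521
```

Request:
drive_tool:
  plan: [0.14,-0.06,0.5,0,0.5,0,0,0.9,0,0.5,0,0,0.8,0,0.5,0,0,0.3,0,0.5,0,0,0,0,0.5]

```text
time_s: 7.55
tcp_pos: [567.3, 231.3, 127.8]
tool_rot: [-0.0, 0.957, 0.291, -0.001]
force: [-0.2, -0.2, -0.9]
finger_gap: 0.144
```

```bash
python3 st.py 567 230.9 120;  python3 -c "
from h import *
p=shot('side','s5.png')
cv2.imwrite('pics/c5.png',cv2.resize(p['image'][120:200,230:330],(750,600),interpolation=2))"
```

```text
t 7.55 tcp [567.3 231.3 127.8] xang 33.86 zax [-0.001 -0.    -1.   ] F [-0.2 -0.2 -0.9] T [-0.04  0.   -0.02] gap 13.7 j6 -0.31168247600605764
tool shift cm [-0.05  0.01  0.78]
```

View pics/c5.png

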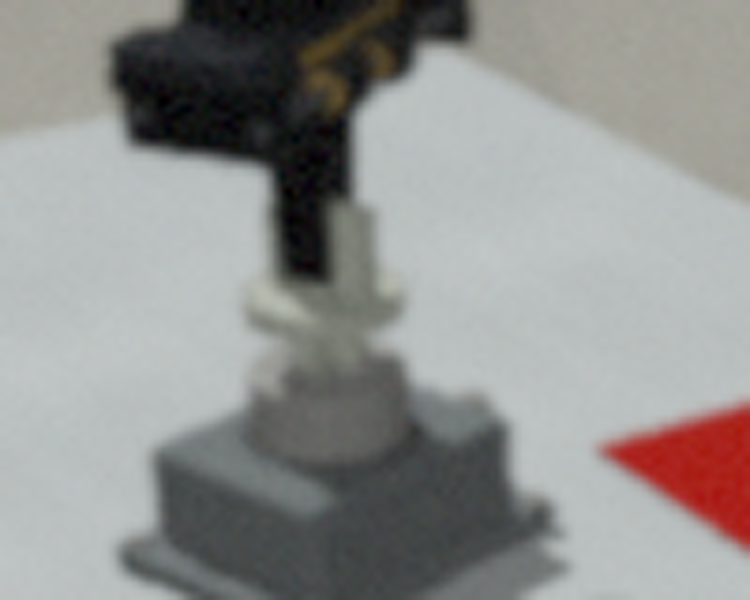

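The gear hangs just over the hub at about (325,310), upright and lined up sideways. I descend slowly and watch the force.

Request:
drive_tool:
  plan: [-0.03,0,0.15,0,0.5,0,0,0.15,0,0.5,0,0,0.15,0,0.5,0,0,0.1,0,0.5,0,0,0,0,0.5]
  squeeze: 50

```text
time_s: 8.1
tcp_pos: [567.3, 231.3, 123.0]
tool_rot: [-0.0, 0.957, 0.291, -0.0]
force: [0.2, 0.1, -1.4]
finger_gap: 0.143
```

```bash
python3 st.py 567 230.9 120
```

```text
t 8.1 tcp [567.3 231.3 123. ] xang 33.86 zax [-0.  0. -1.] F [ 0.2  0.1 -1.4] T [-0.12 -0.01  0.02] gap 13.6 j6 -0.3117046255998984
tool shift cm [-0.05  0.02  0.3 ]
```

Request:
drive_tool:
  plan: [0,0,0.1,0,0.5,0,0,0.1,0,0.5,0,0,0.1,0,0.5,0,0,0,0,0.5,0,0,0,0,0.5]

```text
time_s: 8.6
tcp_pos: [567.3, 231.4, 120.1]
tool_rot: [-0.0, 0.957, 0.291, -0.0]
force: [-0.1, 1.0, -2.0]
finger_gap: 0.143
```

```bash
python3 st.py 567 230.9 120
```

```text
t 8.6 tcp [567.3 231.4 120.1] xang 33.86 zax [-0.  0. -1.] F [-0.1  1.  -2. ] T [0.1  0.1  0.03] gap 13.6 j6 -0.3117008517782724
tool shift cm [-0.05  0.02  0.01]
```

Request:
drive_tool:
  plan: [0,0,0.1,0,0.5,0,0,0.1,0,0.5,0,0,0.1,0,0.5,0,0,0,0,0.5,0,0,0,0,0.5]

```text
time_s: 9.1
tcp_pos: [567.3, 231.4, 117.0]
tool_rot: [-0.0, 0.957, 0.291, -0.0]
force: [-0.7, 3.0, -2.0]
finger_gap: 0.147
```

```bash
python3 st.py 567 230.9 120
```

```text
t 9.1 tcp [567.3 231.4 117. ] xang 33.86 zax [-0.  0. -1.] F [-0.7  3.  -2. ] T [ 0.47  0.17 -0.05] gap 14.0 j6 -0.31169246757381713
tool shift cm [-0.05  0.03 -0.3 ]
```

Request:
drive_tool:
  plan: [0.01,-0.03,0.1,0,0.5,0,0,0.1,0,0.5,0,0,0.1,0,0.5,0,0,0,0,0.5,0,0,0,0,0.5]

```text
time_s: 9.6
tcp_pos: [567.3, 231.5, 114.1]
tool_rot: [0.0, 0.957, 0.291, -0.0]
force: [-0.6, 0.3, -1.9]
finger_gap: 0.147
```

```bash
python3 st.py 567 230.9 120
```

```text
t 9.6 tcp [567.3 231.5 114.1] xang 33.86 zax [-0. -0. -1.] F [-0.6  0.3 -1.9] T [ 0.16  0.11 -0.02] gap 14.0 j6 -0.3111972850014989
tool shift cm [-0.06  0.04 -0.59]
```

Request:
drive_tool:
  plan: [0,0,0.15,0,0.5,0,0,0.15,0,0.5,0,0,0.15,0,0.5,0,0,0.15,0,0.5,0,0,0,0,0.5]

```text
time_s: 10.1
tcp_pos: [567.4, 231.6, 108.2]
tool_rot: [-0.0, 0.957, 0.291, 0.0]
force: [-1.7, 0.8, 2.5]
finger_gap: 0.147
```

```bash
python3 st.py
```

```text
t 10.1 tcp [567.4 231.6 108.2] xang 33.86 zax [ 0.  0. -1.] F [-1.7  0.8  2.5] T [ 0.02  0.15 -0.  ] gap 14.0 j6 -0.3111993295739298
```

Request:
drive_tool:
  plan: [0,0,0.15,0,0.5,0,0,0.15,0,0.5,0,0,0.1,0,0.5,0,0,0.05,0,0.5,0,0,0,0,0.5]

```text
time_s: 10.6
tcp_pos: [567.4, 231.6, 103.8]
tool_rot: [-0.0, 0.957, 0.291, 0.0]
force: [-1.0, -0.9, 4.9]
finger_gap: 0.144
```

```bash
python3 st.py
```

```text
t 10.6 tcp [567.4 231.6 103.8] xang 33.86 zax [ 0.  0. -1.] F [-1.  -0.9  4.9] T [-0.03  0.34  0.05] gap 13.7 j6 -0.3111974758424836
```

Request:
drive_tool:
  plan: [0,0,0.05,0,0.5,0,0,0.05,0,0.5,0,0,0.04,0,0.5,0,0,0,0,0.5,0,0,0,0,0.5]

```text
time_s: 11.1
tcp_pos: [567.4, 231.6, 102.6]
tool_rot: [-0.0, 0.957, 0.291, 0.0]
force: [-1.3, 0.6, 7.4]
finger_gap: 0.149
```

```bash
python3 st.py
```

```text
t 11.1 tcp [567.4 231.6 102.6] xang 33.86 zax [ 0.001  0.    -1.   ] F [-1.3  0.6  7.4] T [-0.09  0.41 -0.02] gap 14.2 j6 -0.3112049971504411
```

Request:
drive_tool:
  plan: [0,0,0.04,0,0.5,0,0,0.04,0,0.5,0,0,0,0,0.5,0,0,0,0,0.5,0,0,0,0,0.5]

```text
time_s: 11.6
tcp_pos: [567.4, 231.7, 102.5]
tool_rot: [-0.0, 0.957, 0.291, 0.001]
force: [-4.3, -0.0, 14.0]
finger_gap: 0.144
```

```bash
python3 st.py
```

```text
t 11.6 tcp [567.4 231.7 102.5] xang 33.86 zax [ 0.001  0.    -1.   ] F [-4.3 -0.  14. ] T [-0.29  0.92  0.02] gap 13.7 j6 -0.3111806404089459
```

The force jumped to 14 N while the TCP stopped at z = 102.5 mm, against 102.6 expected for the gear home. So the disc is seated on the hub. I check this with a picture.

```bash
python3 st.py;  python3 -c "
from h import *
p=shot('side','s6.png')
a=cv2.resize(p['image'][120:200,230:330],(750,600),interpolation=2)
cv2.imwrite('pics/c6.png',a)
q=shot('top','t6.png')
for d in manip.outline_of('offcut_a',p): print(d['confidence'],d['pixel'],np.median(pts(p,d['mask'])[0],0).round())
for d in manip.outline_of('board',p)+manip.outline_of('hexkeys',p): print(d['confidence'],d['pixel'])
w,u,v=pts(p,np.ones((400,640),bool))
k=np.hypot(w[:,0]-567,w[:,1]-231)<36
print(np.histogram(w[k][:,2],bins=range(56,140,4)))
"
```

```text
t 11.6 tcp [567.4 231.7 102.5] xang 33.86 zax [ 0.001  0.    -1.   ] F [-4.3 -0.  14. ] T [-0.29  0.92  0.02] gap 13.7 j6 -0.3111806404089459
0.92 [382.8, 273.5] [ 574. -277.   13.]
0.73 [325.3, 289.9] [ 432. -256.   15.]
0.94 [361.9, 184.8]
0.67 [411.2, 214.1]
(array([27, 23, 18, 23, 25, 19, 20, 26, 19, 48, 64, 13, 17, 14, 15, 21, 14,
       20, 17, 23]), array([ 56,  60,  64,  68,  72,  76,  80,  84,  88,  92,  96, 100, 104,
       108, 112, 116, 120, 124, 128, 132, 136]))
```

View pics/c6.png

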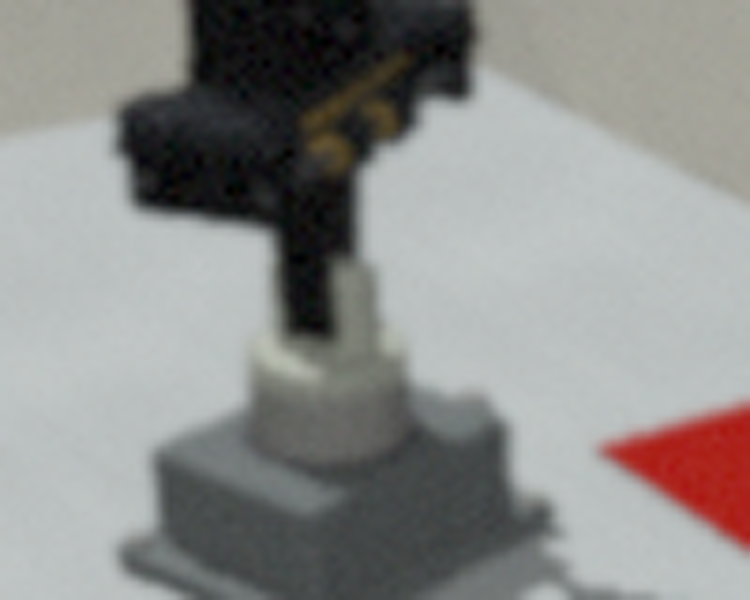

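The picture shows the disc flat on the hub with no gap (rim at about (330,370)), and the gripper still holding the grip. The offcuts, board and hex keys are where they were. I hand the job in.

```bash
python3 -c "
from station import manip
print(manip.sign_off())"; python3 st.py
```

```text
the job is handed in; nothing more can be done
None
the job is handed in; nothing more can be done
```

The gear is seated on the hub, and the gripper is still holding it pressed home, ready for your retaining pin. I took the middle-sized gear from the bin, turned it about 41° to match the slot, slid it in and pressed it down against the ejector. I handed the job in at about 11.7 s of the 42 s allowed; no verdict is reported.

**Final checks:**
- **Seating:** the tool stopped at 102.5 mm, against 102.6 mm expected with the gear home. The force rose from about 7 N to 14 N over the last step. The side picture shows the disc flat on the hub, upright and with no gap.
- **Grip:** the fingers were about 14 mm apart on the gear's grip, set to squeeze with 50 N.
- **Surroundings:** in the last picture both offcuts were in the bin, and the board and hex keys were within a pixel or two of where they started.

**Weaker points:**
- **Centring:** my camera estimates of the hub's centre differed by about 2 mm. I used a middle value and relied on the stem entering with almost no force.
- **Sideways force:** about 4 N of sideways force remained on the tool at the end.
- **Ejector pin:** I could not see how far it was pressed down. I inferred that from the tool height and the rising push.

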